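# Index the rotary table to the next hole

### The arm

A 6-joint arm with a two-finger parallel gripper is mounted at the origin on the work surface. World frame = base frame: x ahead of the robot, y to its left, z up, the work surface at z = 0. Lengths are in mm, angles in rad, forces in N, time in s.
With the tool pointing down it reaches from about 325 to 875 mm from the base axis. Payload 4.4 kg.
Tool frame: the origin (TCP) lies midway between the tips of the shut fingers; the grasp point (between the pads) lies 19 mm behind it; y points along the fingers, z is the direction in which the jaws open and shut, and the axes are right-handed (so a half turn about y gives the same grasp; the last joint's range is limited). The gripper opens to 85 mm and grips with 20 to 120 N. Pads are 22 mm wide; open, the fingers measure 114 mm over their backs; the gripper's body (76 mm by 85 mm) begins 54 mm behind the grasp point. The pads swing forward as they close: fully open they stand 13 mm farther back than shut.
Start: joints at [-1.458, 0.207, 1.542, -0, 1.393, -0.15], TCP at [149.364, -555.264, 231.282] pointing down, gripper open.
Joint ranges: [-2.73, 2.73], [-0.86, 2.22], [0.23, 2.46], [-1.11, 4.25], [0.08, 2.63], [-2.82, 2.82]. Speed limits (rad/s): [2.79, 2.79, 3.14, 3.14, 3.14, 3.14].

### API

Orientations are given as a unit quaternion [w, x, y, z].
In Python, from cell import env, ik, observe, viewer, workorder gives the robot as it stands. Calls block until the motion is done:
- env.move_pose(position, orientation): joint-space move of the TCP to a pose.
- env.move_l(position, frame=None, rate=150, threshold=None): straight line of the TCP; frame=None keeps the orientation; rate is the mean speed in mm/s. With threshold (N) it stops when the force on the tool has changed by that much, and returns True; else False.
- env.movej(angles): joint-space move.
- env.grip(opening, grasp_force=None): finger opening in mm; grasp_force is the grip in N (None keeps the last); returns when the fingers have stopped.
- env.dwell(seconds).
- ik(position, orientation): joint angles nearest the present ones, or None.
- observe(): the state.
- viewer.camera(name): name is "scene" or "top"; returns (picture, depth): 400x640x3 uint8, red, green, blue; 400x640 float32, mm along the optical axis (not along the pixel's ray), 0 where there is no reading.
- viewer.camera_model(name): a dict with "fx", "fy", "cx", "cy" (pixels), "k1" (the pictures are not rectified: a ray, as slopes to the right and down, at radius r is drawn at 1 + k1 r^2 times it, then the intrinsics apply), "pose" (4x4, takes a point from camera to world coordinates). Camera axes: x right, y down, z forward; pixel columns grow to the right and rows downward; lengths in mm; the calibration is good to about 2 mm. A picture is of the moment at which its call begins. camera_model takes no time and is no camera call.
A pose or a line that the arm cannot do raises env.IKError and nothing moves.
- workorder.job_done(): hands the job in, once; it reports no verdict.
The state is a dict: "t": time; "qpos": joint angles; "joint_vel": joint speeds; "joint_efforts": joint torques, N m; "eef_pos": TCP position; "orientation": TCP orientation; "wrist_force": force on the tool from outside, world axes, zero at the start; "ft_torque": the same for the moment, N m; "gripper_width": finger opening in mm.
Only numpy, scipy, OpenCV 4.12 (cv2) and the standard library are available. Lean on these libraries where they do the work, as an engineer would, in place of code of your own. Each camera call takes 0.05 s, during which the arm holds its last target.

### The job

The lamp base bolted on the rotary table is ready for its next screw hole: with the fingertips press in the spring plunger in the collar at the table's edge, keep it in while you turn the table clockwise (seen from above) towards the next slot, and let it spring back out so that it locks the table there, exactly one slot on. Only press and push, gently, without forcing the table; grip or lift nothing, and leave the other things on the board where they stand.

Things in the scene. Friction and masses are not known exactly. Their poses are not given: they have to be found in the camera images.
- rotary: Fixed round base of a rotary indexing table on a bamboo board (board top 18 mm above the work surface). Origin on the vertical turning axis, at the base's underside; z up. Its steel ring (radius 85 mm, 24 to 32 mm above the origin) has eight radial slots 12 mm wide in its edge, 45 degrees apart; the plunger starts locked in the one on +x.
- lamp_base (a point): Centre of the top of the white lamp base (92 mm across, boss 44 mm across) that turns with the table, on the turning axis, 72 mm above the rotary base's origin: the highest part. It is bolted on an aluminium disc of radius 60 mm, from which an arm 36 mm wide goes out over the ring to the plunger.
- next_slot (a point): Middle of the slot next clockwise from the start, at the ring's top face, 74 mm from the turning axis. Fixed. The turn is done when the plunger locks in line with it.
- button (a point): Centre of the flat top of the plunger's round black button (51 mm across), 98 mm from the turning axis and, sprung out, 62 mm above the rotary base's origin (80 mm above the work surface). It moves with plunger and table. The plunger is pressed straight down.
- collar (a point): Centre of the rim of the steel collar round the button, part of the turning arm: inner diameter 54 mm, outer 62 mm, 24 mm high, its rim 6 mm above the sprung-out button. Closed fingertips fit inside, press the button, and turn the table by pushing sideways on the collar's inner wall.
- plunger (a joint): Depth of the button in m: 0 sprung out, 0.012 on its stop; spring 2 N at 0, 4 N at the stop. It lowers a round cross pin out of the slot: the table is free beyond 0.009. Let go between slots, the pin rides under the ring at about 0.0085 and springs out by itself when the next slot comes over it (within about 3 degrees). At 0 the table is locked, with under 1.5 degrees of play either way.
- rotor (a joint): Turn of the table in rad, 0 at the start, growing clockwise seen from above; the next slot clockwise is at 0.785 (45 degrees). Light friction (about 0.5 N at the plunger); it stays where it is left. Stops at -1.7 and 1.7.
- tub: White plastic tub with grey twist cap, 62 mm across, 63 mm high, standing; loose on the bamboo board, to be left alone. Origin: centre of the underside.
- bulb_a: Clear pear-shaped light bulb standing on its metal cap (27 mm across), 60 mm across, 104 mm high; loose on the bamboo board, to be left alone. Origin: centre of the underside.
- bulb_b: The second bulb, same as the first; loose on the bamboo board, to be left alone. Origin: centre of the underside.
- adaptor: Matte grey plug adaptor, block 60 x 46 x 36 mm high with three 16 mm pins on one side; loose on the bamboo board, to be left alone. Origin: centre of the underside.
- probe_holder: Yellow plastic holder for meter probes, block 40 x 62 x 40 mm high with two bores; loose on the bamboo board, to be left alone. Origin: centre of the underside.
- nut_driver: Nut driver 147 mm long lying along its x axis, black handle 28 mm thick towards -x; loose on the bamboo board, to be left alone. Origin under its middle, on the board.

How it is judged (in metres and radians):
On the way, in this order (a step that is already met when the one before it is completed fails the run):
1. The plunger is pressed in with the table still at its first slot (value of joint plunger above 0.008 m and value of joint rotor between -0.2 and 0.2 rad), for 0.04 s.
2. The table has turned to the next slot clockwise and the plunger has sprung out into it (value of joint rotor between 0.735 and 0.836 rad and value of joint plunger below 0.003 m), for 0.2 s.
At the end, for the whole second after the job is handed in: The table stands one slot (45 degrees, within 2.9 degrees) clockwise from its start, at rest, with the plunger sprung out to within 3 mm of its outer stop (all of step 2 and velocity of joint rotor between -0.05 and 0.05 rad/s); the robot touches nothing.
It fails at once if A bystander was moved by more than 20 mm, lifted or tipped (distance of any of tub, bulb_a, bulb_b, adaptor, probe_holder, nut_driver from where it was at the start of the episode above 0.02 m or angle between any of tub, bulb_a, bulb_b, adaptor, probe_holder, nut_driver's own z axis and vertical above 0.35 rad).
It fails at once if The rotary table was gripped or forced (more than 38 N between fingers and rotary table) (contact force between the fingers and rotary above 38 N).
It also fails if it takes over 54 s, if anything falls off the work surface, if the arm or the gripper's body presses on something with over 40 N, if the wrist force passes 120 N, or if a joint passes its speed limit or range.

## Working session

There is one attempt and no reset: what is moved stays moved. The work goes in short steps, each a Python script; the robot and the scene stay as the last script left them, time stands still between calls to the robot, and variables do not carry over. Pictures are saved under pics/ and viewed, and the job is handed in when it is done.

```bash
mkdir -p pics; ls; python3 - <<'E'
from cell import env, ik, observe, viewer, workorder
import cv2, numpy as np
for n in ("scene","top"):
    p,d=viewer.camera(n)
    cv2.imwrite(f"pics/{n}0.png",p[:,:,::-1]); np.save(f"pics/{n}0.npy",d)
    m=viewer.camera_model(n); print(n,{k:(np.round(v,3).tolist() if k=="pose" else v) for k,v in m.items()})
s=observe(); print(s)
E
```

```text
pics
scene {'fx': 375.46867137194647, 'fy': 375.46867137194647, 'cx': 315.48999798113454, 'cy': 202.7421555347756, 'k1': -0.0751354874148055, 'pose': [[0.44, 0.725, -0.53, 995.552], [0.898, -0.345, 0.273, -152.856], [0.016, -0.596, -0.803, 705.879], [0.0, 0.0, 0.0, 1.0]]}
top {'fx': 400.13510816584665, 'fy': 400.13510816584665, 'cx': 316.28172145443324, 'cy': 200.6861368899382, 'k1': -0.10145308280028777, 'pose': [[-0.04, -0.972, 0.231, 383.883], [-0.999, 0.039, -0.008, 50.21], [-0.002, -0.231, -0.973, 996.814], [0.0, 0.0, 0.0, 1.0]]}
{'t': 0.1, 'qpos': array([-1.45846688e+00,  2.07392506e-01,  1.54282184e+00, -9.64882289e-06,
        1.39348877e+00, -1.50485320e-01]), 'joint_vel': array([ 0.00116269, -0.00102133, -0.00223041,  0.00103033, -0.00113834,
        0.00011268]), 'joint_efforts': array([-2.57303636e-04, -3.84090006e+01, -2.92548555e+01, -2.49872446e-04,
        4.83083219e-03, -7.88686151e-06]), 'eef_pos': array([ 149.3013968 , -554.5685351 ,  230.20399677]), 'orientation': array([ 0.09266329, -0.09264153,  0.70175606, -0.70026388]), 'wrist_force': array([-0.46005504,  0.51961135, -0.02505581]), 'ft_torque': array([-0.00960027,  0.00693795,  0.0194538 ]), 'gripper_width': 85.5483081543723}
```

View pics/scene0.png

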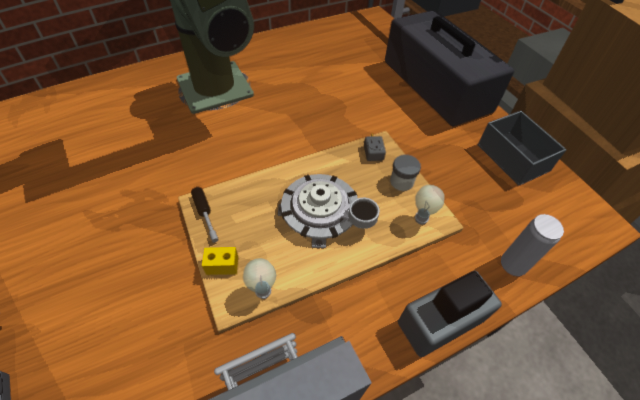

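View pics/top0.png

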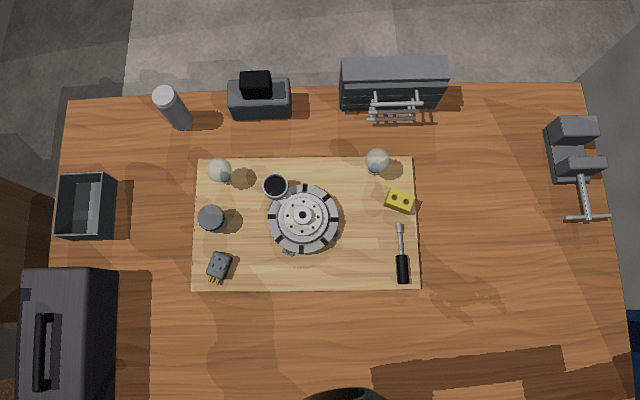

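The top view shows the table centred at about (304,217), with the black button in its collar at (275,185). The bulbs are at (219,170) and (377,160), the tub at (211,217). Clockwise moves the collar up and to the right in this view. Next I'll zoom in and measure.

```bash
cat > h.py <<'E'
import numpy as np, cv2
from cell import env, ik, observe, viewer, workorder
def K(n):
    m=viewer.camera_model(n); return m, np.array([[m["fx"],0,m["cx"]],[0,m["fy"],m["cy"]],[0,0,1]]), np.array([m["k1"],0,0,0.])
def ray(n,uv):
    m,k,d=K(n); p=cv2.undistortPoints(np.array([[uv]],float),k,d)[0,0]
    T=np.array(m["pose"]); return T[:3,3], T[:3,:3]@np.array([p[0],p[1],1])
def onplane(n,uv,z):
    o,r=ray(n,uv); return o+r*(z-o[2])/r[2]
def proj(n,P):
    m,k,d=K(n); T=np.linalg.inv(np.array(m["pose"])); r,_=cv2.Rodrigues(T[:3,:3])
    return cv2.projectPoints(np.array([P],float),r,T[:3,3],k,d)[0][0,0]
def tri(a,b):
    (o1,d1),(o2,d2)=a,b; d1=d1/np.linalg.norm(d1); d2=d2/np.linalg.norm(d2)
    s=np.linalg.lstsq(np.c_[d1,-d2],o2-o1,rcond=None)[0]
    p,q=o1+s[0]*d1,o2+s[1]*d2; return (p+q)/2, np.linalg.norm(p-q)
E
python3 - <<'E'
import cv2
a=cv2.imread("pics/top0.png")[165:265,255:355]; b=cv2.imread("pics/scene0.png")[160:260,265:395]
cv2.imwrite("pics/topz.png",cv2.resize(a,None,fx=6,fy=6,interpolation=cv2.INTER_CUBIC))
cv2.imwrite("pics/scz.png",cv2.resize(b,None,fx=6,fy=6,interpolation=cv2.INTER_CUBIC))
E
```

```text
(no output)
```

View pics/topz.png

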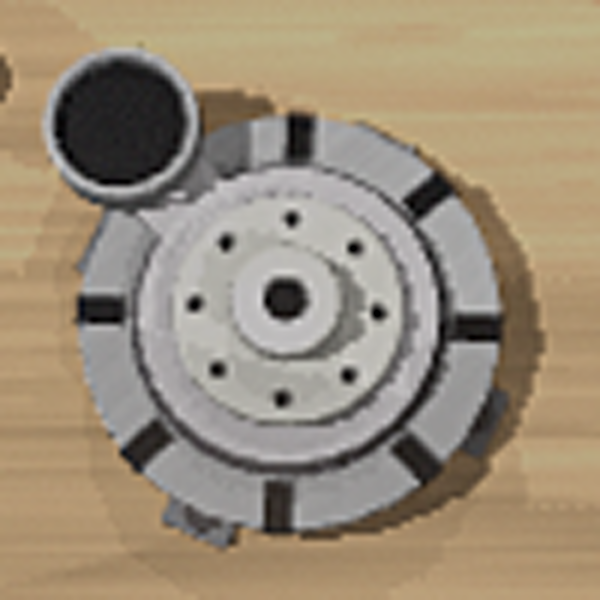

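View pics/scz.png

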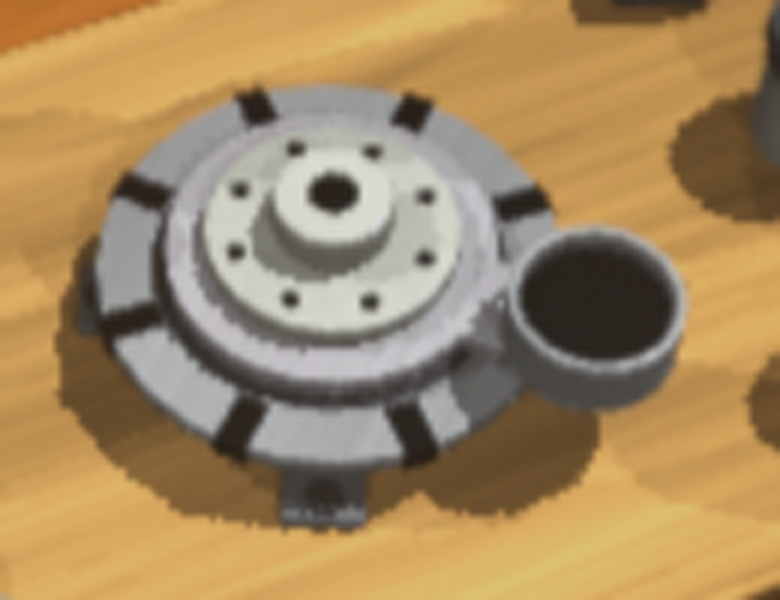

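```bash
cat > meas.py <<'E'
from h import *
from scipy import ndimage
def measure(tag, boxes):
    out={}
    for n in ("top","scene"):
        im=cv2.imread(f"pics/{n}{tag}.png"); g=im.max(2)
        l,k=ndimage.label(g<75)
        print(n)
        x0,y0,x1,y1=boxes[n]
        for i in range(1,k+1):
            c=ndimage.center_of_mass(l==i)[::-1]; a=(l==i).sum()
            if x0<c[0]<x1 and y0<c[1]<y1 and a>=4:
                print(a,np.round(c,2),"z50",onplane(n,c,50).round(1)[:2],"z86",onplane(n,c,86).round(1)[:2],"z90",onplane(n,c,90).round(1)[:2])
if __name__=="__main__":
    measure("0",{"top":(255,165,355,265),"scene":(265,160,395,260)})
E
python3 meas.py
```

```text
top
359 [274.52 185.08] z50 [652.4 143.7] z86 [642.2 140.2] z90 [641.  139.8]
30 [304.4 187.5] z50 [643.2  70.5] z86 [633.3  69.7] z90 [632.2  69.6]
4 [288.  186.5] z50 [647.4 110.7] z86 [637.4 108.4] z90 [636.2 108.1]
9 [284.22 194.22] z50 [628.2 120.3] z86 [618.9 117.7] z90 [617.9 117.4]
35 [325.83 197.4 ] z50 [616.1  19.1] z86 [607.3  20.3] z90 [606.3  20.5]
16 [275.75 198.5 ] z50 [618.3 141.2] z86 [609.4 137.8] z90 [608.4 137.4]
4 [292.25 205.  ] z50 [600.4 101.4] z86 [592.2  99.5] z90 [591.3  99.3]
84 [329.68 222.11] z50 [554.7  12.7] z86 [548.2  14.1] z90 [547.5  14.2]
36 [302.   214.42] z50 [576.2  78.5] z86 [568.9  77.4] z90 [568.1  77.3]
33 [271.39 216.42] z50 [574.2 152.5] z86 [566.9 148.6] z90 [566.1 148.2]
4 [317.5 216.5] z50 [569.6  41.3] z86 [562.5  41.7] z90 [561.7  41.7]
5 [301.4 231.2] z50 [535.3  81.2] z86 [529.6  80.1] z90 [528.9  79.9]
38 [335.24 235.34] z50 [522.1   0.9] z86 [516.9   2.8] z90 [516.3   3. ]
36 [278.86 238.67] z50 [519.4 135.5] z86 [514.3 132.3] z90 [513.7 131.9]
19 [314.21 239.95] z50 [513.1  51.5] z86 [508.2  51.4] z90 [507.6  51.4]
40 [324.3  24
[... 380 characters left out ...]
.2 137.1] z86 [544.4 121.2] z90 [547.3 119.4]
30 [288.23 191.8 ] z50 [509.6  28.9] z86 [536.2  18.9] z90 [539.2  17.8]
29 [320.   191.86] z50 [540.   92.6] z86 [565.   79.2] z90 [567.8  77.7]
27 [351.33 193.7 ] z50 [574.5 153.2] z86 [597.6 136.4] z90 [600.1 134.6]
245 [298.07 219.23] z50 [585.8  18.2] z86 [608.3   8.8] z90 [610.8   7.7]
379 [364.08 209.8 ] z50 [624.7 156.5] z86 [645.  139.6] z90 [647.3 137.7]
69 [354.64 221.33] z50 [641.9 123.3] z86 [661.3 108.2] z90 [663.4 106.5]
16 [340.75 219.75] z50 [625.7  98.8] z86 [646.  85.] z90 [648.3  83.5]
57 [333.37 232.21] z50 [646.4  70.4] z86 [665.6  58.1] z90 [667.7  56.7]
89 [318.45 241.09] z50 [652.1  33.2] z86 [671.  23.] z90 [673.1  21.9]
```

```bash
cat >> h.py <<'E'
from scipy.spatial.transform import Rotation as Rot
AX=np.array([568.,77.4]); A0=39.9
def pt(a,z,r=98.): return [AX[0]+r*np.cos(np.radians(a)),AX[1]+r*np.sin(np.radians(a)),z]
def quat(a,sgn):
    a=np.radians(a); x=sgn*np.array([np.sin(a),-np.cos(a),0]); y=np.array([0,0,-1.]); z=np.cross(x,y)
    q=Rot.from_matrix(np.c_[x,y,z]).as_quat(); return [q[3],q[0],q[1],q[2]]
def st(): 
    s=observe(); print(round(s["t"],2),s["eef_pos"].round(2),s["wrist_force"].round(2),round(s["gripper_width"],1)); return s
E
python3 - <<'E'
from h import *
for sg in (1,-1):
    q=quat(17.4,sg)
    for a,z in ((A0,200),(A0,65),(-14,65),(-14,200)):
        j=ik(pt(a,z),q); print(sg,a,z,None if j is None else np.round(j,2))
E
```

```text
1 39.9 200 [ 0.08  0.4   1.35 -0.    1.38 -0.22]
1 39.9 65 [ 0.08  0.54  1.45 -0.    1.15 -0.22]
1 -14 65 [-0.05  0.56  1.43 -0.    1.16 -0.35]
1 -14 200 [-0.05  0.42  1.33 -0.    1.39 -0.35]
-1 39.9 200 None
-1 39.9 65 None
-1 -14 65 [-0.05  0.56  1.43 -0.    1.16  2.79]
-1 -14 200 [-0.05  0.42  1.33 -0.    1.39  2.79]
```

```bash
python3 - <<'E'
from h import *
env.grip(0,30); st()
q=quat(17.4,1)
env.move_pose(pt(A0,200),q); st()
env.move_l(pt(A0,105),rate=120); env.dwell(0.3); st()
for n in ("scene","top"):
    p,d=viewer.camera(n); cv2.imwrite(f"pics/{n}1.png",p[:,:,::-1])
a=cv2.imread("pics/top1.png")[150:270,240:360]; b=cv2.imread("pics/scene1.png")[110:250,290:430]
cv2.imwrite("pics/z1.png",np.hstack([cv2.resize(a,(400,400),interpolation=2),cv2.resize(b,(400,400),interpolation=2)]))
E
```

```text
0.87 [ 149.37 -555.28  231.31] [1.44 0.11 1.16] 0.0
3.86 [643.41 139.22 200.09] [-0.03  0.16  0.55] -0.3
5.1 [643.66 140.33 105.86] [0.13 0.61 0.13] 0.2
```

View pics/z1.png

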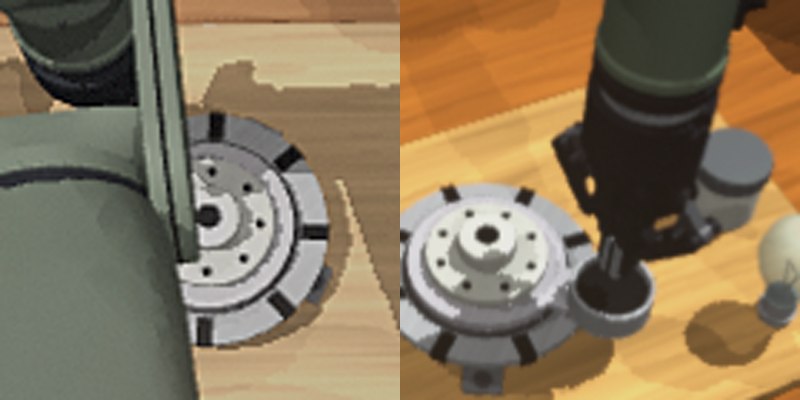

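The scene zoom shows the closed fingertips centred over the collar (around (612,275) in the zoom). I'll descend to contact and feel for the button.

```bash
python3 - <<'E'
from h import *
env.move_l(pt(A0,90),rate=60); env.dwell(0.2); st()
hit=env.move_l(pt(A0,74),rate=10,threshold=1.6); print(hit); s=st(); env.dwell(0.15); st()
z=s["eef_pos"][2]
for k in range(14):
    z-=1; env.move_l(pt(A0,z),rate=20); env.dwell(0.1); s=st()
    if s["wrist_force"][2]>7: break
E
```

```text
5.8 [643.49 140.27  90.28] [-0.16 -0.09 -0.17] 0.3
True
6.88 [643.06 140.29  78.33] [0.84 0.53 2.14] -0.2
7.03 [642.99 140.31  78.23] [1.18 0.42 0.53] -0.1
7.38 [643.08 140.24  77.24] [ 0.48 -0.02  1.41] 0.1
7.72 [643.06 140.25  76.27] [ 0.53 -0.04  2.74] 0.0
8.07 [643.11 140.23  75.31] [ 0.09 -0.25  2.25] -0.4
8.43 [643.14 140.24  74.33] [-0.44  0.05  2.53] -0.0
8.78 [643.14 140.22  73.31] [-0.14 -0.93  3.42] -0.3
9.12 [643.15 140.22  72.34] [-0.66 -0.93  2.19] -0.1
9.47 [643.17 140.2   71.33] [-0.66 -1.36  2.65] 0.0
9.82 [643.17 140.23  70.32] [-1.3  -1.22  3.64] 0.0
10.18 [643.15 140.21  69.32] [-0.95 -0.38  2.68] 0.1
10.53 [643.15 140.26  68.33] [-2.17 -0.94  3.24] -0.3
10.88 [643.32 140.19  67.94] [-2.69 -2.    5.63] 0.1
11.22 [643.58 139.93  67.79] [-3.19 -1.49  8.93] 0.3
```

Contact was at about z = 78.5–80, and the stop at about z = 68, which matches a sprung-out top at 80. I'll hold at about 68.5 and turn along the arc.

```bash
python3 - <<'E'
from h import *
for a in list(np.arange(A0,-3,-4))[0:]+[-3.]:
    hit=env.move_l(pt(a,68.5),rate=30,threshold=12)
    print(round(a,1),hit,end=" "); s=st()
    if hit: break
env.dwell(0.2); st()
for n in ("scene","top"):
    p,d=viewer.camera(n); cv2.imwrite(f"pics/{n}2.png",p[:,:,::-1])
a=cv2.imread("pics/top2.png")[150:270,240:360]; b=cv2.imread("pics/scene2.png")[130:270,270:410]
cv2.imwrite("pics/z2.png",np.hstack([cv2.resize(a,(400,400),interpolation=2),cv2.resize(b,(400,400),interpolation=2)]))
E
```

```text
39.9 False 11.47 [643.46 140.21  68.63] [-0.83 -1.44  3.75] 0.5
35.9 False 11.85 [647.91 134.58  68.48] [-0.12  0.31  4.01] -0.1
31.9 False 12.22 [651.71 128.79  68.65] [-0.26 -0.85  3.52] 0.4
27.9 False 12.6 [654.9  122.83  68.57] [-0.08  0.05  4.42] 0.2
23.9 False 12.97 [657.79 116.61  68.53] [-0.34 -1.16  3.04] 0.1
19.9 False 13.35 [660.23 110.26  68.46] [-0.42 -0.34  2.93] -0.3
15.9 False 13.72 [662.34 103.76  68.51] [ 0.58 -0.79  3.42] 0.1
11.9 False 14.1 [664.    97.11  68.5 ] [-0.9  -0.32  3.47] 0.3
7.9 False 14.47 [665.18  90.38  68.53] [-0.25 -0.77  4.04] 0.1
3.9 False 14.85 [665.87  83.56  68.53] [-0.44 -0.36  3.16] 0.4
-0.1 False 15.22 [666.06  76.72  68.55] [ 0.09 -0.55  3.09] -0.1
-3.0 False 15.54 [665.86  71.84  68.48] [0.24 0.35 2.85] -0.0
15.74 [665.9   72.15  68.51] [ 0.74 -0.47  3.24] -0.3
```

View pics/z2.png

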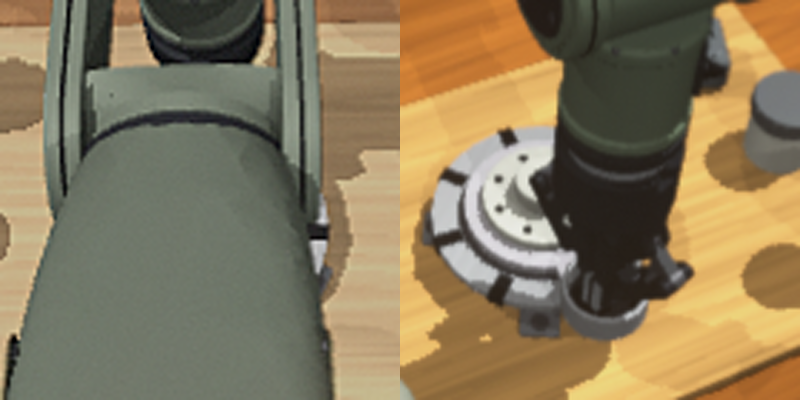

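```bash
python3 - <<'E'
from h import *
for r in (34,36,38,40,42,44,45): 
    c=np.array(pt(A0-r,86)); 
    print(r,((proj("scene",c)-[270,130])*2.857).round(0),"L/R rim",[((proj("scene",c+31*np.array([np.cos(t),np.sin(t),0]))-[270,130])*2.857).round(0).tolist() for t in (np.radians(64),np.radians(244))])
b=cv2.imread("pics/scene2.png")[210:265,325:395]
cv2.imwrite("pics/z2b.png",cv2.resize(b,None,fx=10,fy=10,interpolation=2))
E
```

```text
34 [219. 276.] L/R rim [[264.0, 277.0], [174.0, 276.0]]
36 [215. 278.] L/R rim [[259.0, 279.0], [170.0, 278.0]]
38 [210. 280.] L/R rim [[255.0, 281.0], [165.0, 280.0]]
40 [206. 282.] L/R rim [[251.0, 283.0], [161.0, 282.0]]
42 [202. 284.] L/R rim [[247.0, 284.0], [156.0, 284.0]]
44 [197. 286.] L/R rim [[242.0, 286.0], [152.0, 285.0]]
45 [195. 286.] L/R rim [[240.0, 287.0], [149.0, 286.0]]
```

View pics/z2b.png

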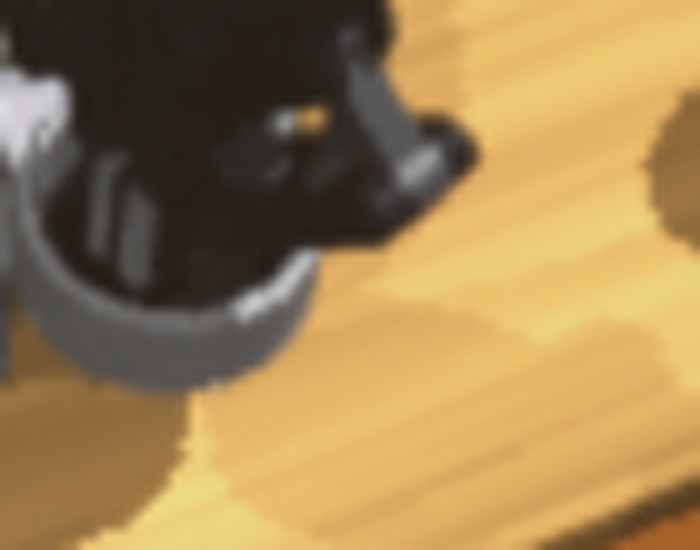

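The collar sits at about 40° of turn (rim edges at scene px 326.5 and 356.9). I'll raise the tips to just above the sprung-out button height, still inside the rim, and push gently until the pin drops in.

```bash
python3 - <<'E'
from h import *
env.move_l(pt(-3,81.8),rate=40); env.dwell(0.2); st()
hit=False
for a in np.arange(-4,-16,-1.):
    hit=env.move_l(pt(a,81.8),rate=12,threshold=4); print(round(a,1),hit,end=" "); s=st()
    if hit: break
env.dwell(0.2); s=st()
for n in ("scene",):
    p,d=viewer.camera(n); cv2.imwrite(f"pics/{n}3.png",p[:,:,::-1])
b=cv2.imread("pics/scene3.png")[190:270,310:400]
cv2.imwrite("pics/z3.png",cv2.resize(b,None,fx=7,fy=7,interpolation=2))
E
```

```text
16.52 [665.39  72.32  81.25] [ 0.14 -0.42  0.46] -0.3
-4.0 False 16.82 [665.72  70.44  81.71] [-0.17 -0.64 -0.91] -0.2
-5.0 False 17.11 [665.65  68.73  81.83] [0.42 0.89 0.51] -0.1
-6.0 False 17.4 [665.47  67.05  81.81] [ 0.33  0.06 -0.07] -0.1
-7.0 False 17.69 [665.26  65.37  81.78] [0.13 0.66 0.21] -0.3
-8.0 False 17.98 [665.03  63.67  81.77] [ 0.04 -0.05 -0.5 ] -0.1
-9.0 False 18.27 [664.77  61.95  81.78] [ 0.27 -0.46  0.3 ] -0.0
-10.0 False 18.57 [664.49  60.63  81.8 ] [-0.88  0.87  0.25] -0.3
-11.0 False 18.86 [664.1   58.44  81.76] [-0.13  0.7   0.24] 0.3
-12.0 False 19.15 [663.92  56.66  81.84] [-0.14  0.24  0.03] -0.2
-13.0 False 19.44 [663.53  55.2   81.83] [-0.24 -0.41 -0.56] -0.3
-14.0 False 19.73 [663.03  53.65  81.81] [-0.21  0.16  0.38] -0.2
-15.0 False 20.02 [662.6   51.99  81.75] [0.14 0.26 0.12] -0.2
20.23 [662.67  51.96  81.79] [ 0.25  0.8  -0.96] -0.0
```

View pics/z3.png

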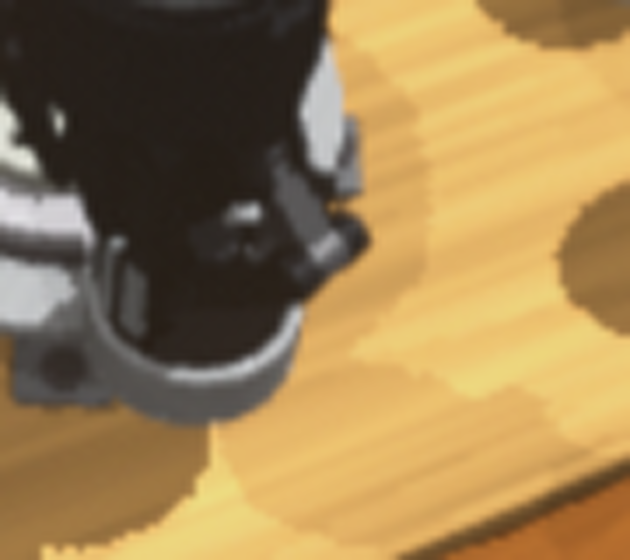

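```bash
python3 - <<'E'
from h import *
for a in np.arange(-15.5,-19,-.5):
    hit=env.move_l(pt(a,81.8),rate=8,threshold=3.5); print(round(a,1),hit,end=" "); s=st()
    if hit: break
env.dwell(0.2); s=st()
p,d=viewer.camera("scene"); cv2.imwrite(f"pics/scene4.png",p[:,:,::-1])
b=cv2.imread("pics/scene4.png")[190:270,310:400]
cv2.imwrite("pics/z4.png",cv2.resize(b,None,fx=7,fy=7,interpolation=2))
E
```

```text
-15.5 False 20.53 [662.47  51.49  81.82] [-0.09  0.9   0.41] 0.2
-16.0 False 20.79 [662.29  51.02  81.86] [ 1.38  3.73 -0.28] 0.1
-16.5 False 21.05 [662.14  50.66  81.87] [1.02 6.29 0.07] 0.1
-17.0 False 21.31 [662.04  50.45  81.9 ] [ 1.49  7.12 -0.53] 0.1
-17.5 False 21.57 [661.92  50.22  81.9 ] [ 1.72  8.54 -0.34] 0.1
-18.0 False 21.82 [661.84  50.05  81.95] [ 2.55  8.93 -0.38] -0.1
-18.5 False 22.08 [661.72  49.89  81.98] [ 2.99 10.98 -0.59] -0.1
22.28 [661.75  49.85  81.97] [ 3.25 10.39 -0.33] 0.5
```

View pics/z4.png

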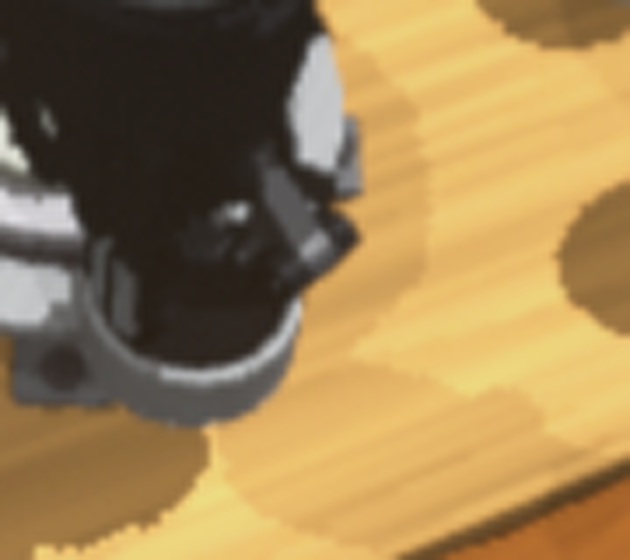

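The collar did not move between the two frames while the force rose to about 10.9 N, so the table is locked. I'll back off to the middle of the collar, lift away and check.

```bash
python3 - <<'E'
from h import *
env.move_l(pt(-6,81.8),rate=40); st()
env.move_l(pt(-6,220),rate=100); st()
env.movej([-1.2,0.207,1.542,0,1.393,-0.15]); env.dwell(0.3); st()
for n in ("scene","top"):
    p,d=viewer.camera(n); cv2.imwrite(f"pics/{n}5.png",p[:,:,::-1]); np.save(f"pics/{n}5.npy",d)
a=cv2.imread("pics/top5.png")[150:270,240:360]; b=cv2.imread("pics/scene5.png")[150:270,270:390]
cv2.imwrite("pics/z5.png",np.hstack([cv2.resize(a,(400,400),interpolation=2),cv2.resize(b,(400,400),interpolation=2)]))
from meas import measure
measure("5",{"top":(290,165,325,225),"scene":(325,200,350,240)})
A=cv2.imread("pics/top0.png");B=cv2.imread("pics/top5.png")
A2=cv2.imread("pics/scene0.png");B2=cv2.imread("pics/scene5.png")
cv2.imwrite("pics/diff.png",np.hstack([cv2.resize(cv2.absdiff(A,B)[130:330,150:450],(400,267)),cv2.resize(cv2.absdiff(A2,B2)[110:340,170:480],(400,267))]))
E
```

```text
23.02 [665.41  66.8   81.73] [ 0.15 -0.59 -0.37] -0.1
24.55 [664.88  67.17 218.82] [ 0.08 -0.16 -0.32] 0.0
27.27 [ 286.7  -498.33  230.77] [ 0.21  0.54 -0.86] 0.1
top
344 [305.15 174.81] z50 [675.6  67.6] z86 [664.5  66.9] z90 [663.3  66.9]
4 [316.5 182. ] z50 [656.   40.3] z86 [645.7  40.7] z90 [644.5  40.7]
37 [308.92 187.22] z50 [643.5  59.4] z86 [633.6  59.1] z90 [632.5  59. ]
12 [313.17 191.67] z50 [631.8  49.4] z86 [622.4  49.5] z90 [621.3  49.5]
4 [303.5 201.5] z50 [608.   73.8] z86 [599.5  72.9] z90 [598.6  72.8]
37 [302.08 214.46] z50 [576.1  78.3] z86 [568.8  77.2] z90 [567.9  77.1]
4 [304.5 224. ] z50 [552.5  73.3] z86 [546.1  72.4] z90 [545.4  72.3]
scene
434 [337.43 231.3 ] z50 [648.1  79. ] z86 [667.1  66.2] z90 [669.3  64.8]
```

View pics/z5.png

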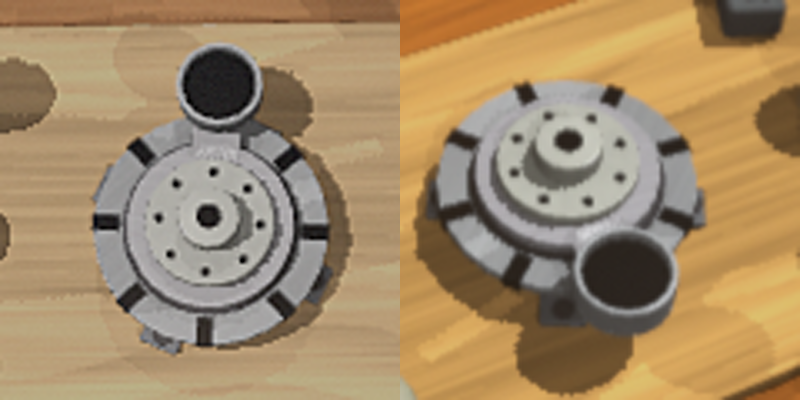

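View pics/diff.png

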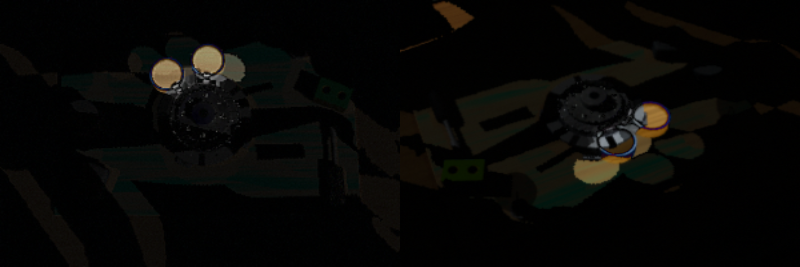

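Top and scene views give turns of about 46.4° and 45.3°. Bystanders show no displacement in the difference image. Last check is whether the button is fully out, from the depth pictures.

```bash
python3 - <<'E'
from h import *
def zs(n,tag,uv):
    d=np.load(f"pics/{n}{tag}.npy"); m,k,dd=K(n); T=np.array(m["pose"]); out=[]
    for du in range(-4,5,1):
        for dv in range(-3,4,1):
            u,v=int(round(uv[0]))+du,int(round(uv[1]))+dv
            p=cv2.undistortPoints(np.array([[[u,v]]],float),k,dd)[0,0]
            if d[v,u]>0: out.append((T@np.array([p[0]*d[v,u],p[1]*d[v,u],d[v,u],1]))[2])
    return len(out),np.median(out).round(2),np.std(out).round(2)
print("top",zs("top","0",(274.5,185)),zs("top","5",(305.15,174.8)))
print("scene",zs("scene","0",(364,209.8)),zs("scene","5",(337.4,231.3)))
st()
E
```

```text
top (63, np.float64(79.84), np.float64(1.49)) (63, np.float64(79.84), np.float64(1.57))
scene (61, np.float64(80.69), np.float64(1.12)) (63, np.float64(80.91), np.float64(1.22))
27.37 [ 286.5  -498.42  230.8 ] [-0.65  0.32  0.56] -0.0
```

The button is fully out: top at about z = 80 mm before and after. I'm handing in the job.

```bash
python3 - <<'E'
from h import *
workorder.job_done()
E
```

```text
the job is handed in; nothing more can be done
```

The table now stands one slot clockwise from its start, with the plunger sprung out and locked. I handed the job in at about 27.4 s.

With closed fingertips I pressed the plunger to its stop at about 9 N. I kept it in at about 3–4 N while turning the table roughly 40°. Then I let go inside the collar and pushed on its wall until the pin dropped into the next slot.

**Final checks:**
- **Turn:** the top camera gives about 46.4° and the scene camera about 45.3°. They disagree by about 1°, but both are within the 2.9° allowed.
- **Lock:** when I pushed further, the force rose to about 11 N and the collar did not move. My stop thresholds never triggered, because each short move started its force reading afresh, so I ended that push at a set position.
- **Plunger:** the button top reads about 80 mm in the depth pictures before and after, so it is fully out.
- **Bystanders:** comparing the before and after pictures shows no displacement.
- **Robot:** it stood clear and touched nothing at hand-in.

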